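Clear the T-slot and seat the pellet die in the V-jaws

ROBOT

A 7-joint arm with a two-finger parallel gripper is mounted at the origin on a cart in front of the work surface, level with it; the furniture and walls round the work are solid. World frame = base frame: x ahead of the robot, y to its left, z up, the work surface at z = 0. Lengths are in mm, angles in degrees, forces in N, time in s.
With the tool pointing down it reaches from about 400 to 850 mm from the base axis. Payload 10.4 kg.
Tool frame: the origin (TCP) lies at the very end of the fingers, on their centre line; the grasp point (between the pads) lies 19 mm behind it (r.tcp_to_grasp is the distance from the TCP to the grasp point, in mm); y points along the fingers, z is the direction in which the jaws open and shut, and the axes are right-handed (so a half turn about y gives the same grasp; the last joint's range is limited). The gripper opens to 87 mm and grips with 3 to 60 N. Pads are 19 mm wide; open, the fingers measure 117 mm over their backs; the gripper's body (75 mm by 190 mm) begins 51 mm behind the grasp point.
Start: joints at [71.815, 19.034, -3.707, 83.658, 1.238, 77.344, -5.071], TCP at [181.614, -598.054, 222.576] pointing down, gripper open.
Joint ranges: [-148.97, 148.97], [-28.65, 121.19], [-84.17, 76.75], [9.2, 138.47], [-72.65, 252.65], [3.7, 117.97], [-149.18, 149.18]. Speed limits (degrees/s): [127.2, 127.2, 159.86, 159.86, 180, 180, 180].

INTERFACE

Orientations are given as a 3x3 rotation matrix whose columns are the frame's x, y, z axes.
In Python, from cell import r gives the robot as it stands.
- The arm moves only by the tool step_arm, never from a script. Its arguments are lists of equal length, an entry for each row: "delta_pos": the shift along the tool's x, y, z in mm, a list of three; "angular": the turn, a rotation vector about the tool's x, y, z in degrees, a list of three; "grip": the finger opening in mm, from 0 to 87. In form: {"delta_pos": [[tx, ty, tz], ...], "angular": [[wx, wy, wz], ...], "grip": [grip, ...]}. A call has 1 to 8 rows; each row is the pose to reach, as a shift and turn from the pose measured when the call began, along the tool's axes at that moment; what a row does not reach only later rows make up. A row lasts 1/12 s, in which the tool goes at most 41.7 mm and 7.16 degrees, less where a joint would pass 70% of its speed; a pose out of reach is approached as far as the arm can. A call with a gripper value outside its range is refused whole. The fingers move at their own pace and stop on an object; "squeeze" is the grip in N (left out, the last holds). Time passes only in rows, so rows that repeat a pose let the fingers close. It gives the time, the measured TCP pose, the force and the opening at its end, in the units of the state.
- r.state(): the state, without advancing time (a new reading comes with each control period).
- r.snapshot(name): name is "scene" or "top" or "wrist"; returns a dict with "pixels" (480x640x3 uint8, blue, green, red), "fx", "fy", "cx", "cy" (pixels), "dist_coeffs" ([k1, k2, p1, p2, k3] as OpenCV has them; the pictures are not rectified), "view" (4x4, takes a point from world to camera coordinates); the wrist camera has in their place "T_tool_cam" (4x4, takes a point from camera to tool coordinates, whose origin is the TCP and whose axes are the tool frame's). Camera axes: x right, y down, z forward; pixel columns grow to the right and rows downward; lengths in mm; the calibration is good to about 2 mm. A picture is of the moment at which its call begins: read the wrist's pose just before it. There is no depth.
- r.job_done(): hands the job in, once; it reports no verdict.
The state is a dict: "time": time; "joint_pos": joint angles; "joint_velocities": joint speeds; "joint_torque": joint torques, N m; "ee_pos": TCP position; "orientation": TCP orientation; "wrist_force": force on the tool from outside, world axes, zero at the start; "moment": the same for the moment, N m; "width": finger opening in mm.
Only numpy, scipy, OpenCV 4.12 (cv2) and the standard library are available. Lean on these libraries where they do the work, as an engineer would, in place of code of your own. Each camera call takes 0.05 s, during which the arm holds its last target.

TASK

A snapped bolt stub is lodged in the T-slot of the die fixture and blocks the way to the V-jaws: without touching the stub, push the scraper along the slot by its orange-topped post to the end of its travel, so that the stub drops into the blue chip tray, and leave the scraper there. Then slide the steel pellet die across the plate, without lifting or tipping it, until it sits upright and centred against both faces of the V, and let go. Leave the punch and the marker pen alone.

Things in the scene. Friction and masses are not known exactly. Their poses are not given: they have to be found in the camera images.
- fixture: die fixture, fixed to the bench: steel plate 210 mm (its x) by 160 mm (its y), 22 mm thick; origin at the centre of its underside, z up, so x = -115 to +95, y = -80 to +80 mm. A T-slot runs along its y at x = -10 mm: 13 mm wide at the top, 24 mm below the rounded 6 mm lips, floor at z = 8 mm, closed at +y, open at the -y edge. Beyond the slot (+x) stand two steel V-jaws
- v_seat (a point): point on the plate's top where the die's axis stands when the die touches both V faces: fixture x = 45 mm, y = 0, z = 22 mm; fixture axes. The dark jaws are 26 mm high (top at z = 48 mm) and form an upright 90 degree V opening to -x: the die enters along +x. Mouth 70 mm wide at fixture x = 41 mm; the jaws' outer corners are at x = 52, y = +-46 mm
- tray (a point): centre of the floor of the blue chip tray attached to the plate at the slot's open end: fixture x = -10, y = -111, z = 2 mm; fixture axes. The tray is 80 mm (x) by 62 mm (y), rim 14 mm above the bench. The fixture's +x points to the robot's left and the tray lies on its far side, within about 20 degrees. Keep clear of the tall press left of and beyond the fixture (about x = 0.62 to 0.83, y = 0.1 to 0.27 m) and the cabinet at the far left
- die: steel pellet die: a plain upright cylinder with a knurled ring, 44.6 mm in diameter, 38 mm high, about 0.34 kg; origin at the centre of its underside. It stands on the plate on the -x side of the slot and slides on it, bridging the slot as it crosses
- stub: snapped T-bolt of dark steel: flat head 20 x 22 mm, 6.5 mm thick, held under the slot's lips, with a 10 mm round shank, 23 mm high in all, that sticks out 9 mm above the plate between the die and the V. Origin at the centre of the head's underside. It slides along the slot and leaves it only at the open end, dropping 6 mm into the tray
- scraper (a joint): travel of the scraper along the slot, m: 0 at the closed end (fixture y = +65 mm), growing as it moves towards fixture -y; its stop is at 0.145, with the post at fixture y = -80 mm. It starts between 0 and 0.018, resists with about 2 N and stays where it is left
- scraper_post (a point): point on the axis of the scraper's upright post, 70 mm above the bench; axes as the fixture's. The captive brass foot is 24 mm long in the slot, its brass cap reaches z = 27 mm; above it a steel rod 12 mm in diameter, then an orange grip 17 mm in diameter from z = 52 to 88 mm
- punch: bystander: small steel die punch standing on its flange, 27 mm in diameter, 52 mm high; origin at the centre of its underside
- marker_a: bystander: red and white marker pen lying on the bench, 135 mm long, 16 mm thick; origin at the centre of its underside
There are look-alikes about, which are no part of the job. Of the things like the die, leave any that is green; of the rest the smaller one is meant.

How it is judged:
By the outcome, as a careful person would: the job done as asked, in the order asked, and still so for the second after the job is handed in, with the robot touching nothing.
It also fails if it takes over 53 s, if anything falls off the work surface, if the arm or the gripper's body presses on something with over 40 N, if the wrist force passes 120 N, or if a joint passes its speed limit or range.

## Working session

There is one attempt and no reset: what is moved stays moved. The work goes in short steps, Python scripts to look and compute and a tool call to move; the robot and the scene stay as the last step left them, time stands still between calls to the robot, and variables do not carry over. Pictures are saved under pics/ and viewed, and the job is handed in when it is done.

Besides the shell and the picture viewer there is one more tool, called after "Call:" as name(argument=value, ...) on one line, values as JSON. step_arm: Moves the arm, as the interface text tells. Its arguments: {"type":"object","properties":{"delta_pos":{"type":"array","items":{"type":"array","items":{"type":"number"}}},"angular":{"type":"array","items":{"type":"array","items":{"type":"number"}}},"grip":{"type":"array","items":{"type":"number"}},"squeeze":{"type":"number"}},"required":["delta_pos","angular","grip"]}

```bash
ls; mkdir -p pics; python3 - <<'E'
from cell import r
import cv2
for n in ("scene","top"):
    s=r.snapshot(n); cv2.imwrite(f"pics/{n}0.png",s["pixels"]); print(n,s["fx"],s["fy"],s["cx"],s["cy"],s["dist_coeffs"]); print(s["view"])
print(r.state())
E
```

```text
pics
scene 534.5438378312538 534.5438378312538 320.246092383669 238.18689777091828 [-0.01025422  0.          0.          0.          0.        ]
[[-4.51654696e-01 -8.92150274e-01  8.71339102e-03  2.17439872e+02]
 [-6.98718894e-01  3.47622526e-01 -6.25260335e-01  4.15995699e+02]
 [ 5.54797208e-01 -2.88489978e-01 -7.80367600e-01  7.47634140e+02]
 [ 0.00000000e+00  0.00000000e+00  0.00000000e+00  1.00000000e+00]]
top 577.4813252162033 577.4813252162033 315.8604881237976 238.8113903513484 [-0.14306704  0.          0.          0.          0.        ]
[[ 1.06343508e-02 -9.99892450e-01  1.00994627e-02 -4.26395540e+01]
 [-9.89113570e-01 -1.20010987e-02 -1.46663966e-01  5.26728401e+02]
 [ 1.46769397e-01 -8.42983955e-03 -9.89134815e-01  1.03465518e+03]
 [ 0.00000000e+00  0.00000000e+00  0.00000000e+00  1.00000000e+00]]
{'time': 0.1, 'joint_pos': array([71.8124969 , 19.06974158, -3.70743897, 83.69952225,  1.23782531,
       77.34470668, -5.07069307]), 'joint_velocities': array([-0.20747432, -0.03330938, -0.07131852, -0.15505982, -0.07153779,
        0.03116251, -0.00309629]), 'joint_torque': array([ 1.15397797e-03, -6.24546719e+01,  2.45661533e-02, -3.90720141e+01,
       -6.14500511e-02,  3.65325075e-02,  9.00165378e-05]), 'ee_pos': array([ 181.51121008, -597.70312874,  221.83232528]), 'orientation': array([[-9.56843478e-01, -4.32602075e-04,  2.90603462e-01],
       [-2.90603778e-01,  1.21904037e-03, -9.56842703e-01],
       [ 5.96747853e-05, -9.99999163e-01, -1.29214663e-03]]), 'wrist_force': array([-0.39915711,  0.03784354, -0.47047553]), 'moment': array([-0.01247015,  0.04107265,  0.02310446]), 'width': 87.1708098812159}
```

View pics/scene0.png

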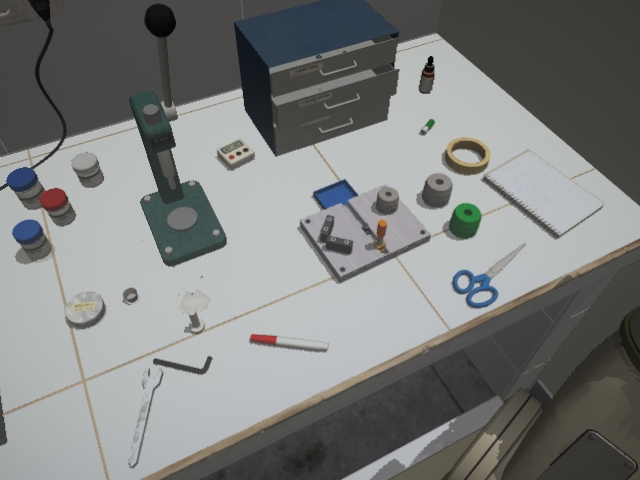

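View pics/top0.png

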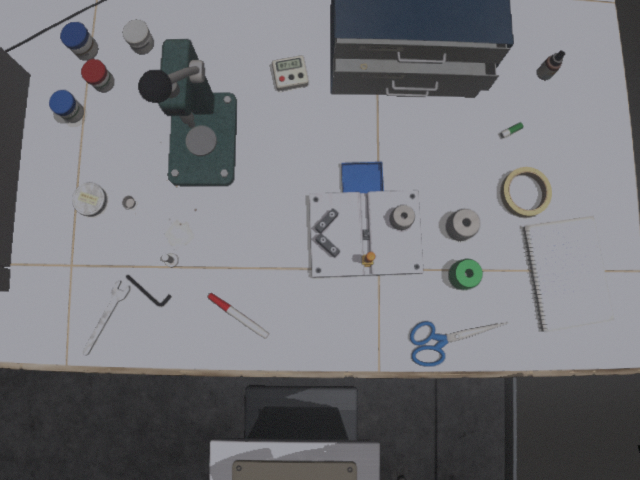

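```bash
python3 - <<'E'
import cv2
i=cv2.imread("pics/top0.png"); c=i[150:290,295:495]; cv2.imwrite("pics/topc.png",cv2.resize(c,None,fx=4,fy=4,interpolation=cv2.INTER_CUBIC))
i=cv2.imread("pics/scene0.png"); c=i[170:285,290:490]; cv2.imwrite("pics/scc.png",cv2.resize(c,None,fx=4,fy=4,interpolation=cv2.INTER_CUBIC))
E
```

```text
(no output)
```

View pics/topc.png

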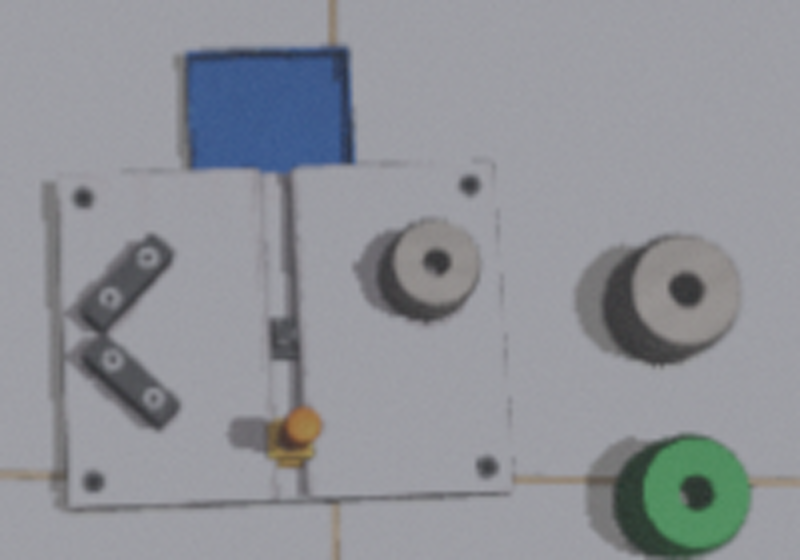

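View pics/scc.png

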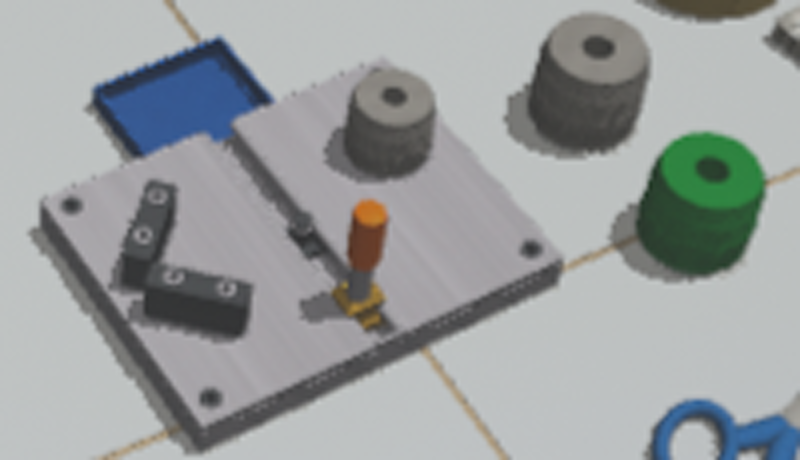

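```bash
cat > h.py <<'E'
import numpy as np, cv2
from scipy.optimize import least_squares
def proj(s,P,view=None):
    V=s["view"] if view is None else view
    P=np.atleast_2d(P).astype(float); K=np.array([[s["fx"],0,s["cx"]],[0,s["fy"],s["cy"]],[0,0,1.]])
    rv,_=cv2.Rodrigues(np.ascontiguousarray(V[:3,:3])); 
    return cv2.projectPoints(P,rv,V[:3,3].copy(),K,np.array(s["dist_coeffs"],float))[0][:,0]
def unproj(s,uv,z,view=None):
    V=s["view"] if view is None else view
    K=np.array([[s["fx"],0,s["cx"]],[0,s["fy"],s["cy"]],[0,0,1.]])
    n=cv2.undistortPoints(np.array(uv,float).reshape(-1,1,2),K,np.array(s["dist_coeffs"],float))[:,0]
    R=V[:3,:3];c=-R.T@V[:3,3]; d=np.c_[n,np.ones(len(n))]@R
    return c+d*((z-c[2])/d[:,2])[:,None]
def f2w(p,P):
    P=np.atleast_2d(P).astype(float);c,s=np.cos(p[2]),np.sin(p[2])
    return np.c_[p[0]+c*P[:,0]-s*P[:,1],p[1]+s*P[:,0]+c*P[:,1],P[:,2]]
def w2f(p,P):
    P=np.atleast_2d(P).astype(float);c,s=np.cos(p[2]),np.sin(p[2]);d=P[:,:2]-np.array(p[:2])
    return np.c_[c*d[:,0]+s*d[:,1],-s*d[:,0]+c*d[:,1],P[:,2]]
E
cat > a.py <<'E'
from cell import r
from h import *
T=r.snapshot("top");S=r.snapshot("scene")
cr=lambda a,o:(np.array(a,float)+.5)/4-.5+o
C=np.array([[95,-80,22],[-115,-80,22],[-115,80,22],[95,80,22]])
tt=cr([[58,174],[495,161],[511,490],[69,505]],[295,150])
ss=cr([[40,203],[385,60],[562,262],[197,432]],[290,170])
f=lambda p:np.r_[(proj(T,f2w(p,C))-tt).ravel(),(proj(S,f2w(p,C))-ss).ravel()]
q=least_squares(f,[530,-100,np.pi/2],loss='soft_l1');p=q.x
print(p,np.degrees(p[2]),q.fun.round(1))
for nm,a,b in (("top",T,tt),("sc",S,ss)):
  f1=lambda p:(proj(a,f2w(p,C))-b).ravel(); print(nm,least_squares(f1,p).x)
def show(n,uvT,uvS,z):
    a=unproj(T,[cr(uvT,[295,150])],z);b=unproj(S,[cr(uvS,[290,170])],z)
    print(n,a.round(1),b.round(1),"fix",w2f(p,a).round(1),w2f(p,b).round(1))
show("die",[436,265],[393,100],60)
show("post",[303,422],[370,211],88)
show("stub",[289,330],[302,222],31)
# die2 size check
E
python3 a.py
```

```text
[ 542.45702595 -120.15553328    1.6118969 ] 92.3548892016046 [-0.5 -0.3 -0.8  0.2 -0.   0.7 -0.8  0.4 -0.2 -0.8  0.2 -0.8  0.8 -0.5
  0.7 -0.8]
top [ 542.96546301 -121.21592906    1.61306927]
sc [ 541.29341234 -118.59509112    1.61031909]
die [[ 568.8 -197.7   60. ]] [[ 569.3 -196.1   60. ]] fix [[-78.6 -23.1  60. ]] [[-77.  -23.7  60. ]]
post [[ 491.9 -133.    88. ]] [[ 492.3 -133.2   88. ]] fix [[-10.8  51.1  88. ]] [[-11.   50.7  88. ]]
stub [[ 542.2 -132.5   31. ]] [[ 540.4 -129.3   31. ]] fix [[-12.3   0.7  31. ]] [[-9.1  2.5 31. ]]
```

```bash
cat >> h.py <<'E'
def goto(st,xyz,tz_deg):
    """tool delta & angular for TCP at xyz, tool pointing down, tool z at world yaw tz_deg"""
    from scipy.spatial.transform import Rotation as Ro
    R=st["orientation"];a=np.radians(tz_deg)
    z=np.array([np.cos(a),np.sin(a),0]);y=np.array([0,0,-1.]);Rt=np.c_[np.cross(y,z),y,z]
    print("t",st["time"],"tcp",st["ee_pos"].round(1),"F",st["wrist_force"].round(1),"w",round(st["width"],1))
    print("delta",(R.T@(np.array(xyz)-st["ee_pos"])).round(1),"ang",np.degrees(Ro.from_matrix(R.T@Rt).as_rotvec()).round(1))
E
python3 - <<'E'
from cell import r
from h import *
S=r.snapshot("scene");T=r.snapshot("top")
print(unproj(S,[[285,147],[390,122]],0),unproj(T,[[335,92],[490,97],[410,95]],60))
goto(r.state(),[505,-128,230],2.4)
w=r.snapshot("wrist");print(w["T_tool_cam"],w["fx"])
E
```

```text
[[ 852.64906859  -95.64275574    0.        ]
 [ 821.68986908 -363.76785062    0.        ]] [[ 808.53328018  -70.07132513   60.        ]
 [ 806.76991928 -371.91544186   60.        ]
 [ 805.64772871 -214.40557185   60.        ]]
t 0.3 tcp [ 181.6 -597.9  222.3] F [-0.2 -1.2  0. ] w 86.9
delta [-446.    -7.6 -355.7] ang [  0.  -75.5  -0. ]
[[ 4.37653022e-04  9.68523247e-01  2.48922735e-01 -6.71732619e+01]
 [ 7.00750748e-05 -2.48922788e-01  9.68523330e-01 -1.61418883e+02]
 [ 9.99999902e-01 -4.06433883e-04 -1.76811149e-04 -1.04559731e+00]
 [ 0.00000000e+00  0.00000000e+00  0.00000000e+00  1.00000000e+00]] 428.57673169166276
```

Call:
step_arm(delta_pos=[[-223,-4,-178],[-446,-8,-356],[-446,-8,-356],[-446,-8,-356],[-446,-8,-356],[-446,-8,-356],[-446,-8,-356],[-446,-8,-356]], angular=[[0,-7,0],[0,-14,0],[0,-21,0],[0,-28,0],[0,-35,0],[0,-42,0],[0,-49,0],[0,-56,0]], grip=[36,36,36,36,36,36,36,36])

```text
time: 1.02
ee_pos: [371.1, -321.6, 227.5]
orientation: [[-0.289, 0.0, 0.957], [-0.957, -0.0, -0.289], [0.0, -1.0, 0.0]]
wrist_force: [1.9, -0.8, 0.0]
width: 42.1
```

```bash
python3 - <<'E'
from cell import r
from h import *
goto(r.state(),[505,-128,230],2.4)
E
```

```text
t 1.0167 tcp [ 371.1 -321.6  227.5] F [ 1.9 -0.8  0. ] w 42.1
delta [-224.    -2.6   72.3] ang [ -0.  -19.2   0. ]
```

Call:
step_arm(delta_pos=[[-224,-3,72],[-224,-3,72],[-224,-3,72],[-224,-3,72],[-224,-3,72],[-224,-3,72],[-224,-3,72],[-224,-3,72]], angular=[[0,-7,0],[0,-14,0],[0,-19.2,0],[0,-19.2,0],[0,-19.2,0],[0,-19.2,0],[0,-19.2,0],[0,-19.2,0]], grip=[36,36,36,36,36,36,36,36])

```text
time: 1.68
ee_pos: [505.4, -126.0, 230.4]
orientation: [[0.046, 0.0, 0.999], [-0.999, 0.0, 0.046], [-0.0, -1.0, 0.0]]
wrist_force: [-0.2, 0.3, 0.1]
width: 36.1
```

```bash
python3 - <<'E'
from cell import r
from h import *
import pickle
st=r.state();goto(st,[505,-128,230],2.4)
w=r.snapshot("wrist");cv2.imwrite("pics/w1.png",w["pixels"]);pickle.dump((st,w),open("w1.pkl","wb"))
E
```

```text
t 1.6833 tcp [ 505.4 -126.   230.4] F [-0.2  0.3  0.1] w 36.1
delta [ 2.   0.4 -0.5] ang [-0.   0.2 -0. ]
```

View pics/w1.png

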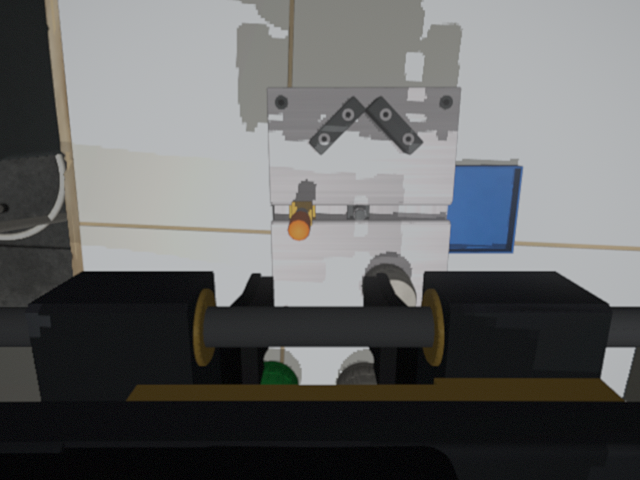

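```bash
python3 - <<'E'
import cv2
i=cv2.imread("pics/w1.png"); c=i[75:300,255:475]; cv2.imwrite("pics/w1c.png",cv2.resize(c,None,fx=2.6,fy=2.6,interpolation=cv2.INTER_CUBIC))
import pickle
from h import *
st,w=pickle.load(open("w1.pkl","rb"))
M=np.eye(4);M[:3,:3]=st["orientation"];M[:3,3]=st["ee_pos"];V=np.linalg.inv(M@w["T_tool_cam"])
p=[542.5,-120.2,1.6119]
for n,z,P in (("plate",22,[[267,87],[459,87],[273,204],[455,204],[273,220],[455,220]]),("post",88,[[299,230]]),("stub",31,[[360,210]])):
    print(n,w2f(p,unproj(w,P,z,V)).round(1).tolist())
E
```

```text
plate [[95.0, 80.5, 22.0], [95.6, -76.3, 22.0], [-1.8, 77.7, 22.0], [-1.1, -81.3, 22.0], [-16.1, 78.0, 22.0], [-15.4, -82.5, 22.0]]
post [[-9.1, 52.2, 88.0]]
stub [[-5.1, 2.4, 31.0]]
```

View pics/w1c.png

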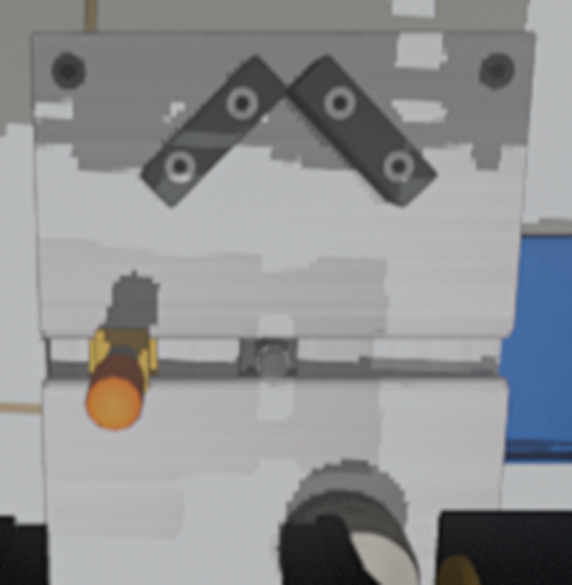

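```bash
python3 - <<'E'
from cell import r
from h import *
p=[542.5,-120.2,1.6119]
a=f2w(p,[[-10,51,50]])[0];print(a,f2w(p,[[-10,-87,50]]))
goto(r.state(),a,2.4)
E
```

```text
[ 491.95399749 -132.28725073   50.        ] [[ 629.83743758 -126.61654093   50.        ]]
t 1.7333 tcp [ 504.7 -127.8  230.2] F [-0.4 -0.6 -0.4] w 35.7
delta [  3.9 180.3 -12.9] ang [0.  0.1 0. ]
```

Call:
step_arm(delta_pos=[[4,20,-13],[4,50,-13],[4,85,-13],[4,120,-13],[4,150,-13],[4,170,-13],[4,180,-13],[4,180,-13]], angular=[[0,0,0],[0,0,0],[0,0,0],[0,0,0],[0,0,0],[0,0,0],[0,0,0],[0,0,0]], grip=[36,36,36,36,36,36,36,36])

```text
time: 2.4
ee_pos: [490.0, -133.4, 48.4]
orientation: [[0.042, -0.004, 0.999], [-0.999, 0.0, 0.042], [-0.0, -1.0, -0.004]]
wrist_force: [-0.1, -0.4, -0.1]
width: 36.0
```

```bash
python3 - <<'E'
from cell import r
from h import *
p=[542.5,-120.2,1.6119]
goto(r.state(),f2w(p,[[-10,-87,50]])[0],2.4)
S=r.snapshot("scene");w=r.snapshot("wrist");c=cv2.resize(S["pixels"][100:300,260:500],(720,600));cv2.imwrite("pics/s2.png",c);cv2.imwrite("pics/w2.png",w["pixels"])
E
```

```text
t 2.4 tcp [ 490.  -133.4   48.4] F [-0.1 -0.4 -0.1] w 36.0
delta [ -1.   -2.1 140. ] ang [ 0.2 -0.  -0. ]
```

View pics/s2.png

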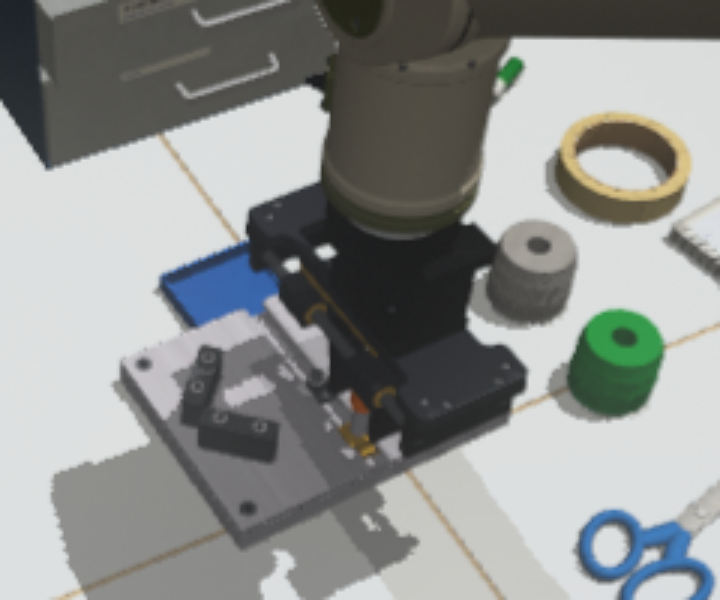

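View pics/w2.png

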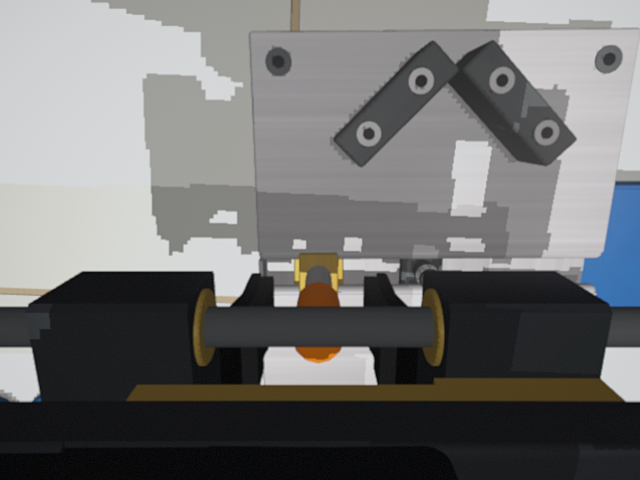

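Call:
step_arm(delta_pos=[[-0.2,-1,7],[-0.3,-1,14],[-0.4,-2,21],[-0.5,-2,28],[-0.6,-2,35],[-0.7,-2,42],[-0.8,-2,49],[-0.9,-2,56]], angular=[[0,0,0],[0,0,0],[0,0,0],[0,0,0],[0,0,0],[0,0,0],[0,0,0],[0,0,0]], grip=[36,36,36,36,36,36,36,36])

```text
time: 3.17
ee_pos: [548.8, -129.9, 53.2]
orientation: [[0.042, 0.0, 0.999], [-0.999, -0.001, 0.042], [0.001, -1.0, 0.0]]
wrist_force: [-1.9, -1.1, 0.4]
width: 36.3
```

```bash
python3 - <<'E'
from cell import r
from h import *
p=[542.5,-120.2,1.6119]
goto(r.state(),f2w(p,[[-10,-87,50]])[0],2.4)
w=r.snapshot("wrist");cv2.imwrite("pics/w3.png",w["pixels"])
E
```

```text
t 3.1667 tcp [ 548.8 -129.9   53.2] F [-1.9 -1.1  0.4] w 36.3
delta [ 0.1  3.2 81.1] ang [-0.   0.   0.1]
```

View pics/w3.png

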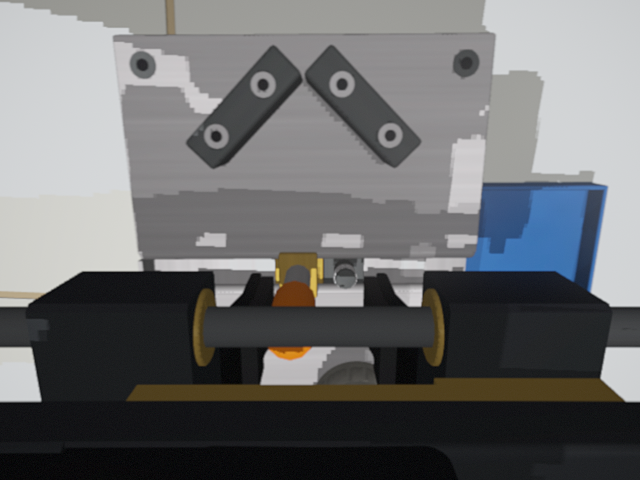

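Call:
step_arm(delta_pos=[[0,2,6],[0,3,12],[0,3,18],[0,3,24],[0,3,30],[0,3,36],[0,3,42],[0,3,48]], angular=[[0,0,0],[0,0,0],[0,0,0],[0,0,0],[0,0,0],[0,0,0],[0,0,0],[0,0,0]], grip=[36,36,36,36,36,36,36,36])

```text
time: 3.88
ee_pos: [598.4, -127.4, 50.2]
orientation: [[0.043, 0.001, 0.999], [-0.999, -0.0, 0.043], [0.0, -1.0, 0.001]]
wrist_force: [-2.6, 0.2, -1.1]
width: 35.9
```

```bash
python3 - <<'E'
from cell import r
from h import *
p=[542.5,-120.2,1.6119]
goto(r.state(),f2w(p,[[-10,-87,50]])[0],2.4)
w=r.snapshot("wrist");cv2.imwrite("pics/w4.png",w["pixels"])
E
```

```text
t 3.8833 tcp [ 598.4 -127.4   50.2] F [-2.6  0.2 -1.1] w 35.9
delta [ 0.6  0.3 31.4] ang [-0.1  0.   0. ]
```

View pics/w4.png

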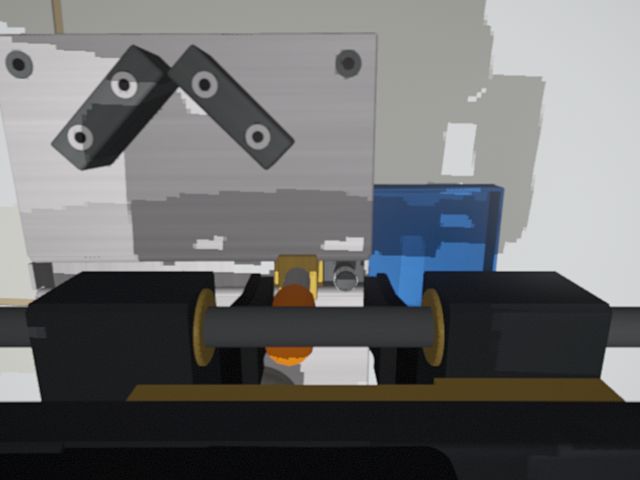

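Pushing steadily; stub just ahead of the foot, near the edge. Continue to 30 mm.

Call:
step_arm(delta_pos=[[0,0,5],[0,0,10],[0,0,15],[0,0,19],[0,0,23],[0,0,27],[0,0,30],[0,0,32]], angular=[[0,0,0],[0,0,0],[0,0,0],[0,0,0],[0,0,0],[0,0,0],[0,0,0],[0,0,0]], grip=[36,36,36,36,36,36,36,36])

```text
time: 4.6
ee_pos: [631.8, -125.8, 50.5]
orientation: [[0.043, 0.003, 0.999], [-0.999, -0.0, 0.043], [0.0, -1.0, 0.003]]
wrist_force: [-1.7, 1.2, -0.7]
width: 36.1
```

```bash
python3 - <<'E'
from cell import r
from h import *
p=[542.5,-120.2,1.6119]
st=r.state();goto(st,f2w(p,[[-10,-91,50]])[0],2.4);print(w2f(p,st["ee_pos"]))
w=r.snapshot("wrist");cv2.imwrite("pics/w5.png",w["pixels"])
E
```

```text
t 4.6 tcp [ 631.8 -125.8   50.5] F [-1.7  1.2 -0.7] w 36.1
delta [0.7 0.5 2. ] ang [-0.2  0.1  0. ]
[[ -9.27917057 -89.03257842  50.47597584]]
```

View pics/w5.png

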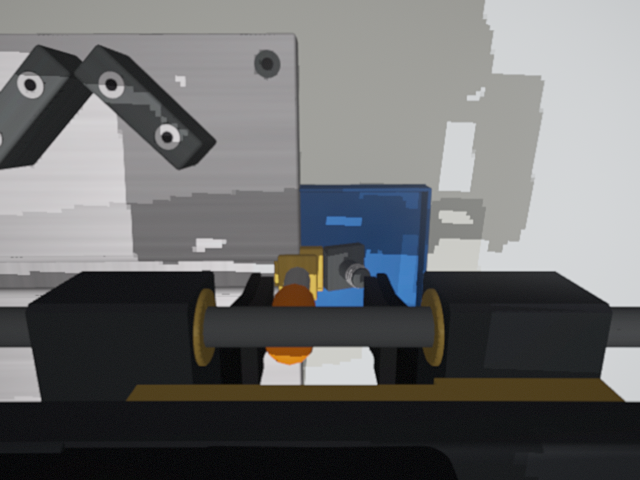

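Call:
step_arm(delta_pos=[[0,0,1],[0,0,2],[0,0,3],[0,0,3]], angular=[[0,0,0],[0,0,0],[0,0,0],[0,0,0]], grip=[36,36,36,36])

```text
time: 4.98
ee_pos: [633.0, -125.8, 50.3]
orientation: [[0.043, -0.002, 0.999], [-0.999, -0.0, 0.043], [0.0, -1.0, -0.002]]
wrist_force: [-11.0, 0.6, 6.2]
width: 36.0
```

Call:
step_arm(delta_pos=[[0,0,2],[0,0,2],[0,0,2]], angular=[[0,0,0],[0,0,0],[0,0,0]], grip=[36,36,36])

```text
time: 5.23
ee_pos: [632.9, -125.8, 50.1]
orientation: [[0.042, -0.006, 0.999], [-0.999, -0.001, 0.042], [0.0, -1.0, -0.006]]
wrist_force: [-12.2, 1.5, 6.7]
width: 36.0
```

Call:
step_arm(delta_pos=[[0,0,-5],[0,0,-9],[0,-10,-9],[0,-40,-9],[0,-80,-9],[0,-110,-9],[0,-110,-9],[0,-110,-9]], angular=[[0,0,0],[0,0,0],[0,0,0],[0,0,0],[0,0,0],[0,0,0],[0,0,0],[0,0,0]], grip=[36,36,36,36,36,36,36,36])

```text
time: 5.9
ee_pos: [626.2, -126.3, 163.3]
orientation: [[0.042, -0.001, 0.999], [-0.999, -0.002, 0.042], [0.002, -1.0, -0.001]]
wrist_force: [0.8, 0.3, -0.6]
width: 36.2
```

```bash
python3 - <<'E'
from cell import r
from h import *
p=[542.5,-120.2,1.6119]
st=r.state();goto(st,f2w(p,[[-126,-23,160]])[0],2.4);print(w2f(p,st["ee_pos"]))
S=r.snapshot("scene");c=cv2.resize(S["pixels"][140:290,270:490],None,fx=3.5,fy=3.5,interpolation=2);cv2.imwrite("pics/s3.png",c)
E
```

```text
t 5.9 tcp [ 626.2 -126.3  163.3] F [ 0.8  0.3 -0.6] w 36.2
delta [116.4   3.6 -60.6] ang [0.1 0.  0.1]
[[ -9.52862434 -83.42783267 163.28050784]]
```

View pics/s3.png

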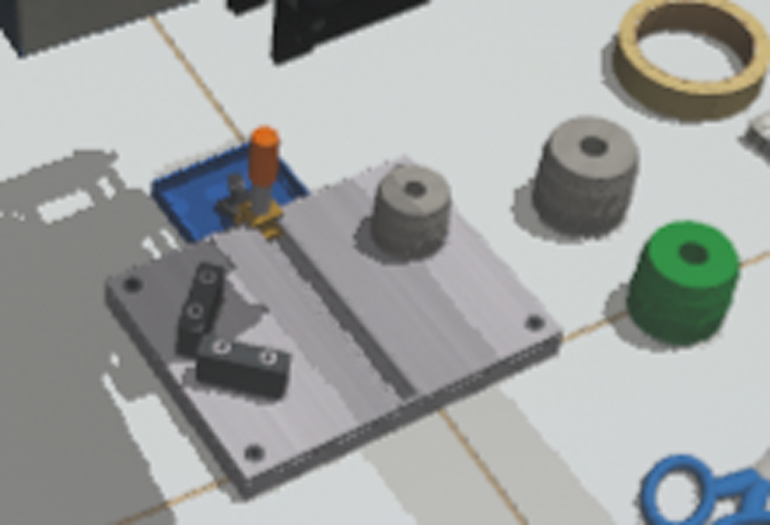

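```bash
python3 - <<'E'
from cell import r
from h import *
p=[542.5,-120.2,1.6119]
T=r.snapshot("top");S=r.snapshot("scene")
for z in (50,60,70): print(z,unproj(T,[[466.5,222]],z),unproj(S,[[270+592/3.5,140+147/3.5]],z))
st=r.state();goto(st,f2w(p,[[-113,-23.5,100]])[0],2.35)
E
```

```text
50 [[ 560.79041265 -318.20640916   50.        ]] [[ 560.33561658 -316.57389691   50.        ]]
60 [[ 558.9713738 -315.4415362   60.       ]] [[ 552.93011866 -309.22664181   60.        ]]
70 [[ 557.15233495 -312.67666324   70.        ]] [[ 545.52462074 -301.87938671   70.        ]]
t 6.05 tcp [ 624.1 -126.2  159.2] F [ 0.  -0.4  0.4] w 36.0
delta [103.5  59.7 -57.4] ang [0.4 0.1 0. ]
```

Call:
step_arm(delta_pos=[[35,0,-19],[70,0,-38],[103.5,0,-57.5],[103.5,0,-57.5],[103.5,20,-57.5],[103.5,45,-57.5],[103.5,60,-57.5],[103.5,60,-57.5]], angular=[[0.4,0,0],[0.4,0,0],[0.4,0,0],[0.4,0,0],[0.4,0,0],[0.4,0,0],[0.4,0,0],[0.4,0,0]], grip=[30,30,30,30,30,30,30,30])

```text
time: 6.72
ee_pos: [567.9, -231.2, 95.0]
orientation: [[0.042, -0.007, 0.999], [-0.999, 0.003, 0.042], [-0.003, -1.0, -0.007]]
wrist_force: [-0.6, -0.3, -1.0]
width: 29.9
```

```bash
python3 - <<'E'
from cell import r
from h import *
import pickle
p=[542.5,-120.2,1.6119]
st=r.state();goto(st,f2w(p,[[-113,-23.5,30]])[0],2.35);print(w2f(p,st["ee_pos"]))
w=r.snapshot("wrist");cv2.imwrite("pics/w6.png",w["pixels"]);pickle.dump((st,w),open("w6.pkl","wb"))
E
```

```text
t 6.7167 tcp [ 567.9 -231.2   95. ] F [-0.6 -0.3 -1. ] w 29.9
delta [ 1.2 65.   3.2] ang [ 0.4  0.1 -0.2]
[[-111.98177788  -20.80005577   95.02203313]]
```

View pics/w6.png

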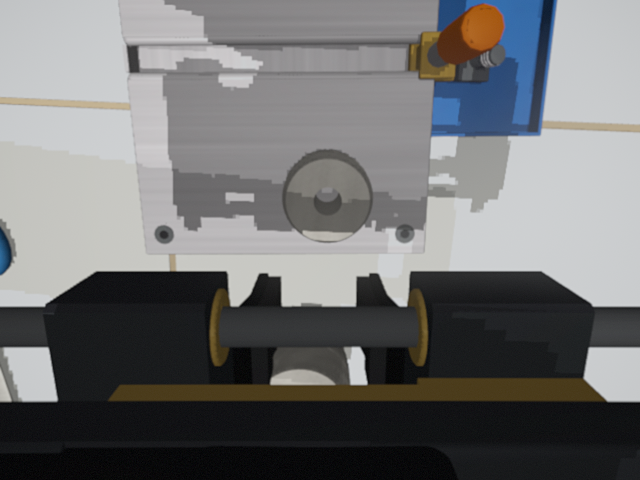

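```bash
python3 - <<'E'
import pickle
from h import *
p=[542.5,-120.2,1.6119]
st,w=pickle.load(open("w6.pkl","rb"))
M=np.eye(4);M[:3,:3]=st["orientation"];M[:3,3]=st["ee_pos"];V=np.linalg.inv(M@w["T_tool_cam"])
f=lambda P,z:w2f(p,unproj(w,P,z,V)).round(1).tolist()
print(f([[328,201],[283,201],[372,201],[328,242],[328,158]],60),f([[146,253],[424,250],[130,45],[130,73],[433,42]],22))
i=w["pixels"][100:300,230:430];cv2.imwrite("pics/w6c.png",cv2.resize(i,None,fx=3,fy=3,interpolation=2))
E
```

```text
[[-76.9, -24.2, 60.0], [-77.0, -3.3, 60.0], [-76.9, -44.6, 60.0], [-96.6, -24.3, 60.0], [-57.3, -24.1, 60.0]] [[-113.6, 79.0, 22.0], [-111.3, -79.5, 22.0], [-3.5, 76.2, 22.0], [-16.9, 77.7, 22.0], [-2.1, -77.3, 22.0]]
```

View pics/w6c.png

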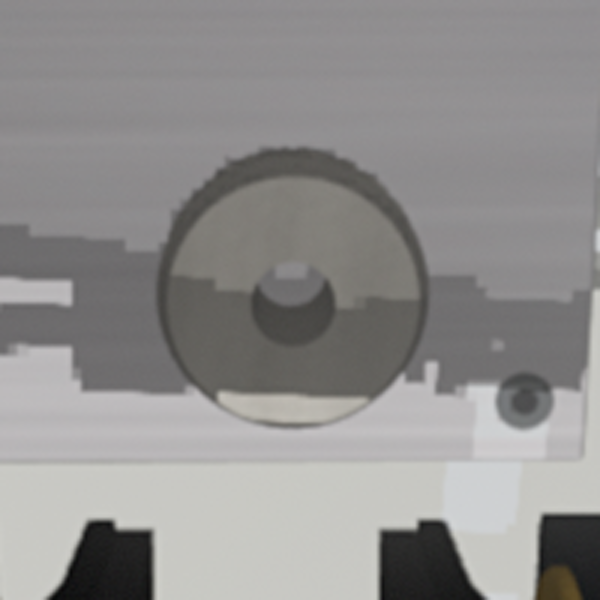

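Call:
step_arm(delta_pos=[[2,20,3.5],[2,40,3.5],[2,55,3.5],[2,65,3.5],[2,65,3.5],[2,65,3.5]], angular=[[0.4,0,-0.2],[0.4,0,-0.2],[0.4,0,-0.2],[0.4,0,-0.2],[0.4,0,-0.2],[0.4,0,-0.2]], grip=[30,30,30,30,30,30])

```text
time: 7.27
ee_pos: [572.6, -233.1, 32.9]
orientation: [[0.043, 0.002, 0.999], [-0.999, -0.001, 0.043], [0.001, -1.0, 0.002]]
wrist_force: [0.0, -1.0, 0.2]
width: 30.2
```

```bash
python3 - <<'E'
from cell import r
from h import *
p=[542.5,-120.2,1.6119]
st=r.state();goto(st,f2w(p,[[0,0,30]])[0],2.35);print(w2f(p,st["ee_pos"]))
E
```

```text
t 7.2667 tcp [ 572.6 -233.1   32.9] F [ 0.  -1.   0.2] w 30.2
delta [-114.1    2.7  -25.3] ang [-0.1  0.1  0.1]
[[-114.07890899  -25.46044798   32.90210917]]
```

Call:
step_arm(delta_pos=[[-5,2,-1],[-10,2,-1.5],[-15,2,-1.5],[-21,2,-2],[-27,2,-3],[-34,2,-4.5],[-41,2,-6],[-48,2,-7.5]], angular=[[0,0,0],[0,0,0],[0,0,0],[0,0,0],[0,0,0],[0,0,0],[0,0,0],[0,0,0]], grip=[30,30,30,30,30,30,30,30])

```text
time: 7.93
ee_pos: [563.4, -185.3, 31.4]
orientation: [[0.042, 0.004, 0.999], [-0.999, -0.002, 0.042], [0.002, -1.0, 0.003]]
wrist_force: [0.6, -3.5, 4.0]
width: 30.4
```

```bash
python3 - <<'E'
from cell import r
from h import *
p=[542.5,-120.2,1.6119]
st=r.state();goto(st,f2w(p,[[0,0,30]])[0],2.35);print(w2f(p,st["ee_pos"]))
w=r.snapshot("wrist");cv2.imwrite("pics/w7.png",w["pixels"])
E
```

```text
t 7.9333 tcp [ 563.4 -185.3   31.4] F [ 0.6 -3.5  4. ] w 30.4
delta [-65.9   1.2 -18.1] ang [-0.2  0.1  0.1]
[[-65.91897337 -18.18029955  31.39142691]]
```

View pics/w7.png

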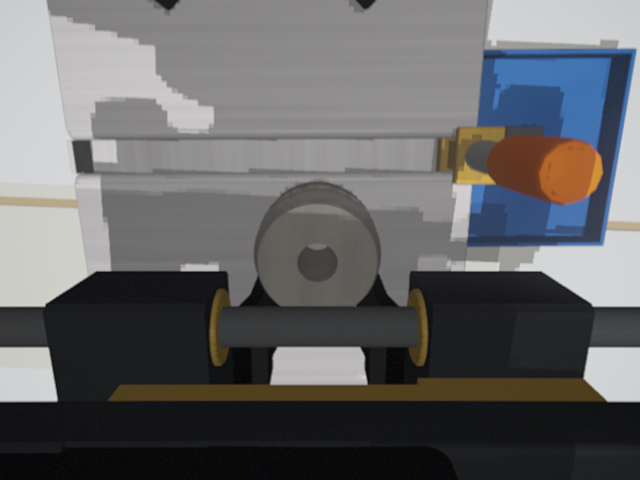

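Call:
step_arm(delta_pos=[[-6,0,-2],[-12,0,-4],[-18,0,-6],[-24,0,-8],[-30,0,-10],[-36,0,-12],[-42,0,-14],[-48,0,-15.5]], angular=[[0,0,0],[0,0,0],[0,0,0],[0,0,0],[0,0,0],[0,0,0],[0,0,0],[0,0,0]], grip=[30,30,30,30,30,30,30,30])

```text
time: 8.65
ee_pos: [545.1, -135.6, 31.1]
orientation: [[0.044, 0.003, 0.999], [-0.999, -0.001, 0.044], [0.001, -1.0, 0.003]]
wrist_force: [1.4, -4.2, 2.6]
width: 30.0
```

```bash
python3 - <<'E'
from cell import r
from h import *
p=[542.5,-120.2,1.6119]
st=r.state();goto(st,f2w(p,[[0,0,30]])[0],2.35);print(w2f(p,st["ee_pos"]))
w=r.snapshot("wrist");cv2.imwrite("pics/w8.png",w["pixels"])
E
```

```text
t 8.65 tcp [ 545.1 -135.6   31.1] F [ 1.4 -4.2  2.6] w 30.0
delta [-15.5   1.1  -2. ] ang [-0.2  0.2  0.1]
[[-15.49625704  -2.01237683  31.11960354]]
```

View pics/w8.png

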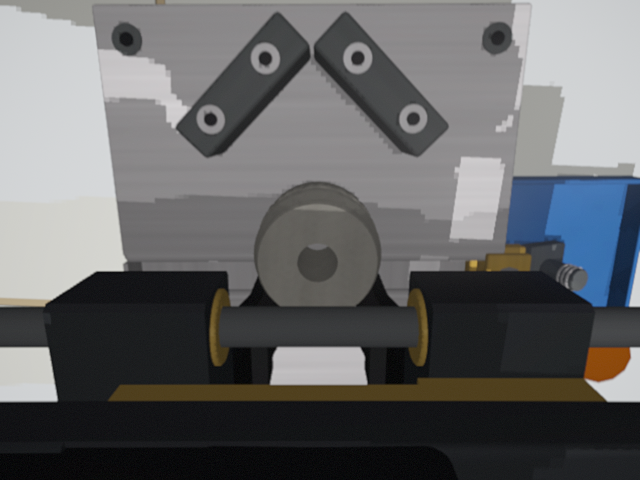

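```bash
python3 - <<'E'
from cell import r
from h import *
p=[542.5,-120.2,1.6119]
st=r.state();w=r.snapshot("wrist")
M=np.eye(4);M[:3,:3]=st["orientation"];M[:3,3]=st["ee_pos"];V=np.linalg.inv(M@w["T_tool_cam"])
i=cv2.resize(w["pixels"][0:320,90:540],None,fx=1.7,fy=1.7,interpolation=2);cv2.imwrite("pics/w8c.png",i)
f=lambda P,z:w2f(p,unproj(w,P,z,V)).round(1).tolist()
print(f([[265,58],[357,58],[210,119],[413,119],[308,50],[315,50]],48),f([[318,262],[255,252],[380,252]],60),f([[94,5],[530,5]],22))
print(w2f(p,st["ee_pos"]))
E
```

```text
[[75.3, 16.1, 48.0], [75.4, -12.8, 48.0], [56.7, 34.5, 48.0], [57.0, -31.5, 48.0], [77.7, 2.6, 48.0], [77.7, 0.4, 48.0]] [[12.0, -0.8, 60.0], [15.3, 19.5, 60.0], [15.4, -20.7, 60.0]] [[96.3, 79.9, 22.0], [97.0, -76.8, 22.0]]
[[-13.92812428  -1.83815945  31.10316947]]
```

View pics/w8c.png

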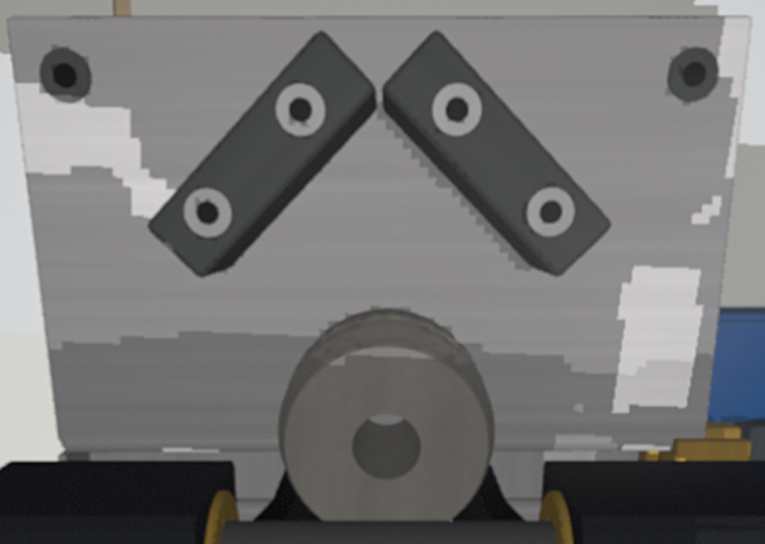

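Call:
step_arm(delta_pos=[[-5,0,-0.6],[-10,0,-1.2],[-15,0,-1.8],[-19,0,-2.3],[-23,0,-2.3],[-26,0,-2.3],[-28,0,-2.3],[-28,0,-2.3]], angular=[[0,0,0],[0,0,0],[0,0,0],[0,0,0],[0,0,0],[0,0,0],[0,0,0],[0,0,0]], grip=[30,30,30,30,30,30,30,30])

```text
time: 9.42
ee_pos: [541.2, -105.8, 30.8]
orientation: [[0.046, 0.002, 0.999], [-0.999, 0.0, 0.046], [-0.0, -1.0, 0.002]]
wrist_force: [-0.2, 0.2, 0.1]
width: 29.9
```

```bash
cat > look.py <<'E'
import sys
from cell import r
from h import *
p=[542.5,-120.2,1.6119]
st=r.state();w=r.snapshot("wrist")
i=cv2.resize(w["pixels"][0:320,90:540],None,fx=1.7,fy=1.7,interpolation=2);cv2.imwrite("pics/%s.png"%sys.argv[1],i)
print(w2f(p,st["ee_pos"]),st["wrist_force"].round(1),st["time"])
E
python3 look.py w9
```

```text
[[14.49101811  0.73611888 30.81557171]] [-0.2  0.2  0.1] 9.4167
```

View pics/w9.png

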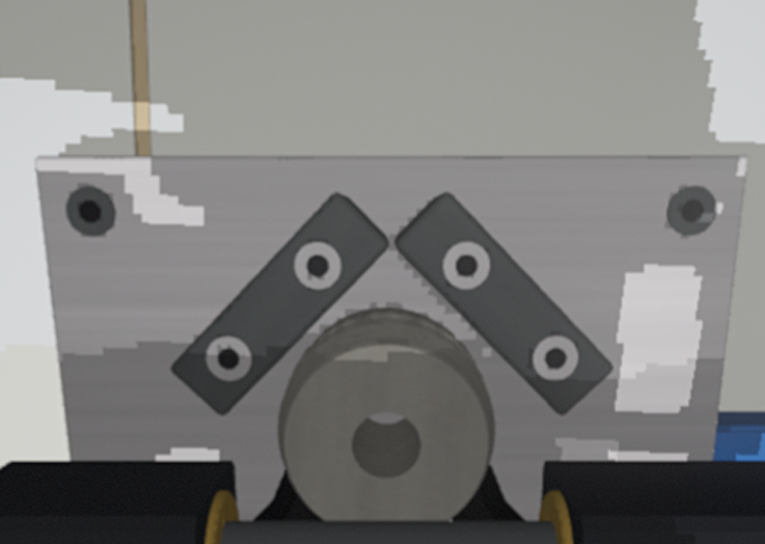

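Call:
step_arm(delta_pos=[[-1.5,0,0.5],[-3,0,0.5],[-4,0,0.5],[-5,0,0.5],[-5,0,0.5]], angular=[[0,0,0],[0,0,0],[0,0,0],[0,0,0],[0,0,0]], grip=[30,30,30,30,30])

```text
time: 9.88
ee_pos: [541.4, -100.6, 30.7]
orientation: [[0.046, 0.001, 0.999], [-0.999, 0.0, 0.046], [-0.0, -1.0, 0.001]]
wrist_force: [-0.5, -0.4, 0.1]
width: 29.8
```

```bash
python3 look.py w10
```

```text
[[19.61588591  0.28068045 30.74933191]] [-0.5 -0.4  0.1] 9.8833
```

View pics/w10.png

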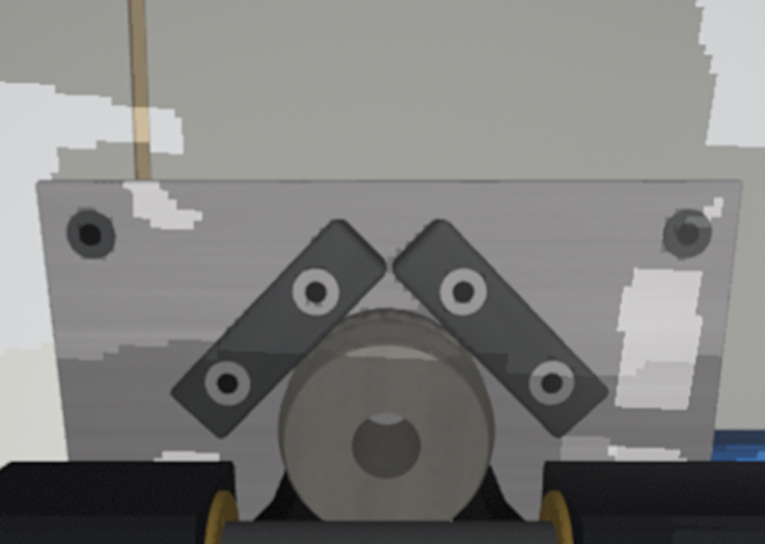

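Call:
step_arm(delta_pos=[[-1,0,0.5],[-2,0,0.5],[-2,0,0.5]], angular=[[0,0,0],[0,0,0],[0,0,0]], grip=[30,30,30])

```text
time: 10.18
ee_pos: [542.0, -99.4, 30.8]
orientation: [[0.046, 0.002, 0.999], [-0.999, -0.0, 0.046], [0.001, -1.0, 0.002]]
wrist_force: [0.7, -4.4, -0.7]
width: 29.7
```

```bash
python3 look.py w11
```

```text
[[20.82015802 -0.34106548 30.80976822]] [ 0.7 -4.4 -0.7] 10.1833
```

Call:
step_arm(delta_pos=[[-1,0,0],[-2,0,0],[-2,0,0],[-2,0,0]], angular=[[0,0,0],[0,0,0],[0,0,0],[0,0,0]], grip=[30,30,30,30])

```text
time: 10.57
ee_pos: [542.1, -99.0, 30.9]
orientation: [[0.045, 0.002, 0.999], [-0.999, -0.002, 0.045], [0.002, -1.0, 0.002]]
wrist_force: [1.3, -7.6, -0.7]
width: 29.9
```

```bash
python3 look.py w12
```

```text
[[21.1856477  -0.47423023 30.93405916]] [ 1.3 -7.6 -0.7] 10.5667
```

View pics/w12.png

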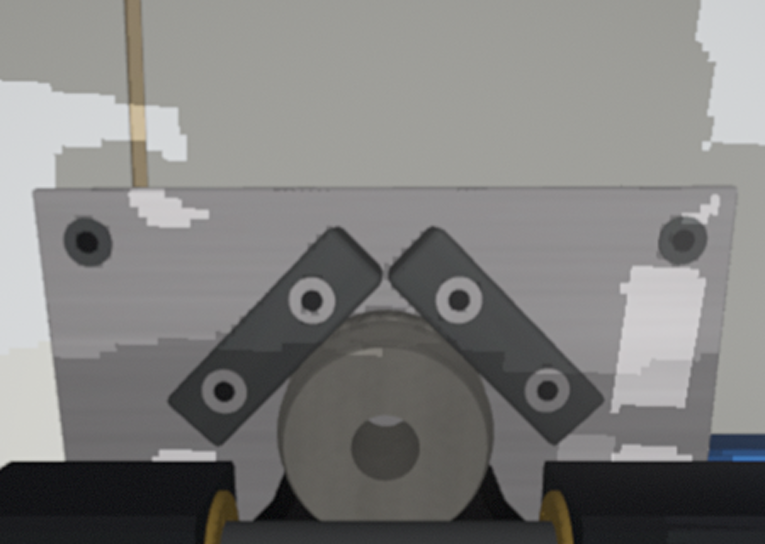

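Call:
step_arm(delta_pos=[[5,0,0],[12,0,0],[20,0,0],[22,0,0],[22,0,0],[22,0,0],[22,0,0],[22,0,0]], angular=[[0,0,0],[0,0,0],[0,0,0],[0,0,0],[0,0,0],[0,0,0],[0,0,0],[0,0,0]], grip=[30,30,30,0,0,0,0,0])

```text
time: 11.28
ee_pos: [543.1, -120.5, 31.0]
orientation: [[0.045, 0.002, 0.999], [-0.999, -0.002, 0.045], [0.002, -1.0, 0.002]]
wrist_force: [-0.1, -0.2, 0.6]
width: 4.9
```

```bash
python3 look.py w13
```

```text
[[-0.29922069 -0.56718963 30.98674729]] [-0.1 -0.2  0.6] 11.2833
```

View pics/w13.png

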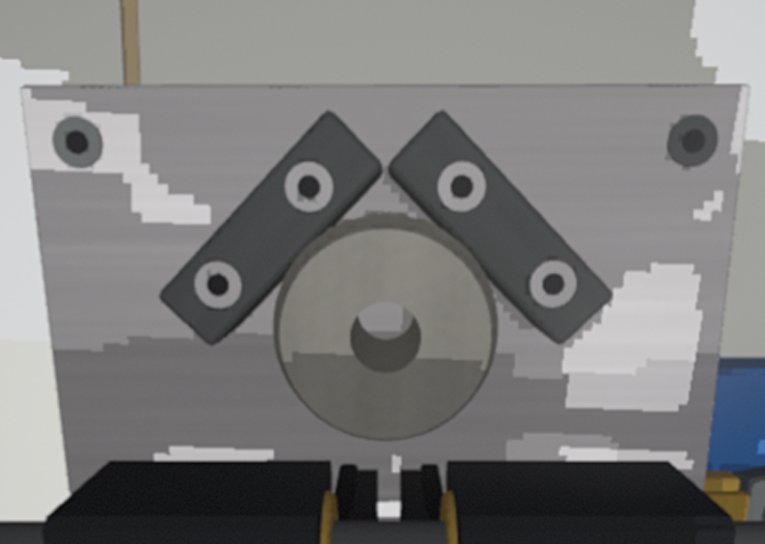

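Call:
step_arm(delta_pos=[[-3,0,0],[-6,0,0],[-9,0,0],[-12,0,0],[-14,0,0],[-15,0,0],[-16,0,0],[-17,0,0]], angular=[[0,0,0],[0,0,0],[0,0,0],[0,0,0],[0,0,0],[0,0,0],[0,0,0],[0,0,0]], grip=[0,0,0,0,0,0,0,0])

```text
time: 12.0
ee_pos: [542.4, -106.0, 31.1]
orientation: [[0.043, 0.003, 0.999], [-0.999, -0.005, 0.044], [0.005, -1.0, 0.003]]
wrist_force: [1.0, -10.1, -0.3]
width: 0.2
```

```bash
python3 look.py w14
```

```text
[[14.21029173 -0.52087417 31.12528451]] [  1.  -10.1  -0.3] 12.0
```

Call:
step_arm(delta_pos=[[6,0,0],[18,0,0],[22,-10,0],[22,-40,0],[22,-75,0],[40,-110,0],[70,-120,0],[75,-120,0]], angular=[[0,0,0],[0,0,0],[0,0,0],[0,0,0],[0,0,0],[0,0,0],[0,0,0],[0,0,0]], grip=[0,0,0,0,0,0,0,0])

```text
time: 12.72
ee_pos: [546.7, -186.3, 156.0]
orientation: [[0.038, 0.009, 0.999], [-0.999, -0.009, 0.039], [0.009, -1.0, 0.008]]
wrist_force: [-0.1, -2.1, -0.8]
width: 0.5
```

```bash
python3 - <<'E'
from cell import r
from h import *
st=r.state();print(st["time"],st["ee_pos"],st["wrist_force"])
S=r.snapshot("scene");cv2.imwrite("pics/s5.png",cv2.resize(S["pixels"][140:290,270:490],None,fx=3.5,fy=3.5,interpolation=2))
w=r.snapshot("wrist");cv2.imwrite("pics/w15.png",w["pixels"])
p=[542.5,-120.2,1.6119]
M=np.eye(4);M[:3,:3]=st["orientation"];M[:3,3]=st["ee_pos"];V=np.linalg.inv(M@w["T_tool_cam"])
import pickle;pickle.dump((st,w),open("w15.pkl","wb"))
E
```

```text
12.7167 [ 546.7180918  -186.27271291  155.95085145] [-0.08246271 -2.05210519 -0.75946137]
```

View pics/s5.png

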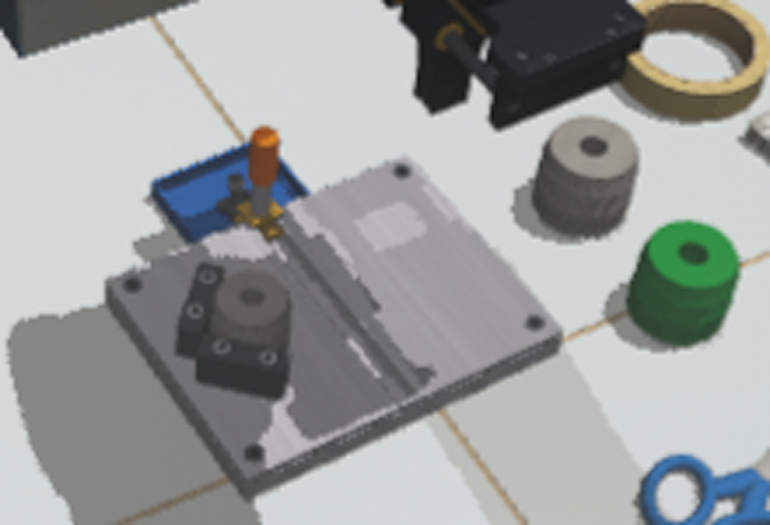

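View pics/w15.png

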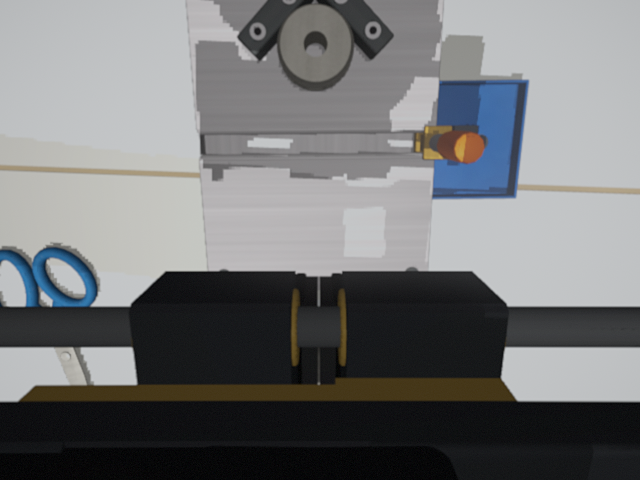

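Call:
step_arm(delta_pos=[[40,0,0],[60,0,0],[60,0,0],[60,0,0],[60,0,0]], angular=[[0,0,0],[0,0,0],[0,0,0],[0,0,0],[0,0,0]], grip=[0,0,0,0,0])

```text
time: 13.23
ee_pos: [547.5, -240.8, 152.1]
orientation: [[0.041, 0.003, 0.999], [-0.999, -0.004, 0.041], [0.004, -1.0, 0.003]]
wrist_force: [-1.1, -0.4, 0.3]
width: 0.3
```

```bash
python3 - <<'E'
from cell import r
from h import *
p=[542.5,-120.2,1.6119]
T=r.snapshot("top");S=r.snapshot("scene")
a=cv2.resize(T["pixels"][150:290,295:435],(560,560),interpolation=2);b=cv2.resize(S["pixels"][170:210,305:365],(240*1,160),interpolation=2)
a[:160,320:560]=b
cv2.imwrite("pics/t6.png",a)
print(r.state()["ee_pos"],r.state()["wrist_force"],r.state()["time"])
E
```

```text
[ 547.75578668 -240.6905814   152.44791492] [-0.37307255  0.33832788  0.42671231] 13.3333
```

View pics/t6.png

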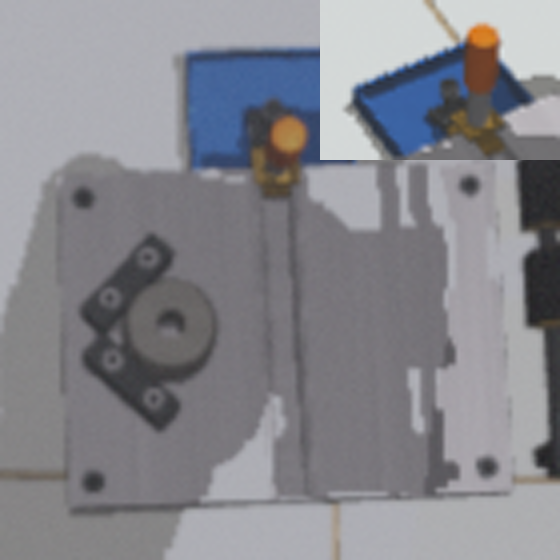

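```bash
python3 -c "
from cell import r
print(r.job_done())"
```

```text
the job is handed in; nothing more can be done
None
```

I handed the job in at about 13 s: the scraper is at its stop, the stub is in the tray, and the die is seated in the V and released. The hand-in gave no verdict.

- **Scraper and stub:** I caged the orange grip between the part-open fingers and pushed it along the slot until it would go no further. A further 2 mm command gave no more travel, at about 12 N. The wrist, top and scene pictures show the stub in the blue tray. The fingertips stayed near z = 50 mm, well above the stub's top, and only the scraper touched it.
- **Die:** I slid the smaller grey die across the slot with the two fingers as a cradle. I then pressed it home with the closed fingers at about 10 N until it stopped. In the wrist view it lines up with the V centre to within about half a pixel, and it looks upright against both jaws. The fingers are clear of it.
- **Disagreements between measurements:** my camera fit of the fixture differed by 1–2 mm between views, so the final seating relied on contact force and the wrist view.
- **Not checked:** I did not measure whether the die's underside stayed flat while sliding, but a brief 4 N vertical force reading did not suggest lifting. I did not go near the punch or the marker pen, and I took no final picture of them.

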